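# Fetch the orange block from behind the kettle and jar and box it

## Robot

A 6-joint arm with a two-finger parallel gripper is mounted at the origin on the work surface. World frame = base frame: x ahead of the robot, y to its left, z up, the work surface at z = 0. Lengths are in mm, angles in rad, forces in N, time in s.
With the tool pointing down it reaches from about 350 to 775 mm from the base axis. Payload 7.3 kg.
Tool frame: the origin (TCP) lies midway between the tips of the shut fingers; the grasp point (between the pads) lies 19 mm behind it; z points along the fingers, y is the line along which they close (so a half turn about z gives the same grasp; the last joint's range is limited). The gripper opens to 92 mm and grips with 3 to 60 N. Pads are 19 mm wide; open, the fingers measure 130 mm over their backs; the gripper's body (75 mm by 190 mm) begins 47 mm behind the grasp point.
Start: joints at [1.03, 0.342, 1.524, -0, 1.275, -0.146], TCP at [201.915, 484.639, 226.741] pointing down, gripper open.
Joint ranges: [-2.53, 2.53], [-0.77, 2.02], [0.04, 2.7], [-1, 4.14], [0.28, 2.66], [-3.11, 3.11]. Speed limits (rad/s): [2.57, 2.57, 3.14, 3.14, 3.14, 3.14].

## Interface

Orientations are given as [roll, pitch, yaw] about the fixed x, y, z axes, in that order (R = Rz(yaw) Ry(pitch) Rx(roll)).
In Python, from plant import bot gives the robot as it stands.
- The arm moves only by the tool jog_arm, never from a script. Its arguments are lists of equal length, an entry for each row: "dp": the shift along the tool's x, y, z in m, a list of three; "twist": the turn about the tool's z in degrees. A call has 1 to 10 rows; each row shifts and turns the commanded pose from where the row before left it, along the tool's axes as they then stand; what a row does not reach is not made up. A row lasts 1/8 s, in which the tool goes at most 62.5 mm and 10.7 degrees, less where a joint would pass 70% of its speed; a pose out of reach is approached as far as the arm can. A call is refused whole if a number of a shift passes 0.0625 or a number of a turn 10.7, either way. A call with a gripper value outside its range is refused whole. "jaw" is the finger opening in m, from 0 to 0.0918, set as the call begins (left out, the last holds). The fingers move at their own pace and stop on an object; the grip force is fixed at half the most. Time passes only in rows, so rows that do not move let the fingers close. It gives the time, the measured TCP pose, the force, the opening and the grip force at its end, in the units of the state.
- bot.get_obs(): the state, without advancing time (a new reading comes with each control period).
- bot.capture(name): name is "scene" or "top"; returns the picture (384x512x3 uint8, blue, green, red); there is no depth.
- bot.camera_params(name): a dict with "fx", "fy", "cx", "cy" (pixels), "k1" (the pictures are not rectified: a ray, as slopes to the right and down, at radius r is drawn at 1 + k1 r^2 times it, then the intrinsics apply), "R" (3x3) and "t" (3): a world point X has camera coordinates R X + t. Camera axes: x right, y down, z forward; pixel columns grow to the right and rows downward; lengths in mm; the calibration is good to about 2 mm. A picture is of the moment at which its call begins. camera_params takes no time and is no camera call.
- bot.close_job(): hands the job in; it is judged then, once.
Trained networks look in the newest picture that a camera, given by its name, has taken for a name from the list of things; names that differ only in an ending like _2 or _b are one class to them, and where a whole thing is asked for, a point or a joint stands for the part that bears it (a point fixed in the world has none). Each returns a list of dicts, best first, with "confidence" (0 to 1); they miss things now and then, are a little off and sometimes report something else, mostly with a low value. They report only what shows in the picture. A call takes as long as a camera call.
- bot.find_in(camera, label): "bbox" ([centre column, centre row, width, height] in pixels, round what is visible of it).
- bot.masks_of(camera, label): "pixels" (384x512 bool, what is visible of it) and "bbox" ([centre column, centre row, width, height] in pixels, round what is visible of it).
The state is a dict: "time": time; "joint_positions": joint angles; "dq": joint speeds; "tau": joint torques, N m; "tool_pos": TCP position; "tcp_rot": TCP orientation; "contact_force": force on the tool from outside, world axes, zero at the start; "moment": the same for the moment, N m; "grip_width": finger opening in mm; "finger_force": force on a finger pad.
Only numpy, scipy, OpenCV 4.12 (cv2) and the standard library are available. Lean on these libraries where they do the work, as an engineer would, in place of code of your own. Each camera call takes 0.05 s, during which the arm holds its last target. There are 200 camera calls.

## Task

The orange block has ended up behind the kettle and the jar on the toy kitchen top. First stand the kettle and the jar on the blue tray, then lay the orange block flat in the empty half of the block box, and only after that put the kettle back upright in the middle of its hotplate and the jar back upright in the middle of the chopping board; the box must also be closed with its lid, lid square on the box and fully down. Set the glass jar down without dropping it, tip nothing over, and leave the bath tub and the wardrobe alone.

Things in the scene. Friction and masses are not known exactly. Their poses are not given: they have to be found in the camera images.
- kettle_center (a point): Loose stainless toy kettle, centre, 55 mm above its underside. Body 72 mm across, 110 mm tall, 180 g, z up. Spout along its x, reaching 63 mm from the axis. Fixed hoop handle in the spout's plane: black grip bar on top, 50 mm along x, 12 mm wide and high, centred 49 mm above this point; the lid knob below it ends 26 mm above this point. Starts on the hotplate.
- jar_center (a point): Loose small jar, centre, 40 mm above its underside. Round clear glass 52 mm across with coloured beads inside; green twist cap 54 mm across, from 22 to 40 mm above this point. 80 mm tall, 150 g, z up. Starts on the chopping board.
- block_center (a point): Loose orange wooden block, centre. 30 mm along x, 50 mm along y, 30 mm high, 35 g. Starts on the fixed toy kitchen top (wooden slab 180 by 260 mm, upper face 30 mm above the table), close behind the kettle and jar as seen from the robot, 6 to 12 mm in front of the 26 mm high teal rail on the slab's far edge; the rail's equally high end cheeks are over 70 mm from the block.
- lid_center (a point): Loose wooden lid of the box, centre, 20 mm above its underside. Panel 144 mm along x, 122 mm along y, its top 8 mm below this point. Two 6 mm high battens underneath fit inside the box walls with 6 mm play all round. Dark bar handle 70 mm along x, 14 mm wide and high, centred 13 mm above this point, 14 mm free under it. 100 g. Starts on the table, handle up. Seated, this point is 60 mm above the table.
- hotplate: Fixed white toy hotplate with a round black plate: the kettle's place. 76 mm square; origin at the centre of its underside, on the toy kitchen top (30 mm above the table); the plate's top is 14 mm above the origin. x points away from the robot.
- board: Fixed dark wooden toy chopping board, 8 mm thick: the jar's place. Origin at the centre of the underside of its rectangle (72 mm along x, 76 mm along y), on the toy kitchen top (30 mm above the table); a stub handle sticks out 21 mm to -x, towards the robot.
- tray: Fixed blue toy tea tray, the side area. Origin at the centre of its underside on the table; 190 mm along x, 130 mm along y, floor 4 mm thick, rim 5 mm thick and 10 mm high.
- blockbox: Fixed open wooden block box, origin at the centre of its underside on the table. 132 mm along x, 110 mm along y, 46 mm high, walls and floor 6 mm. A fixed yellow and a blue block, 30 mm high, fill the half beyond y = +16 mm; the other half (x -60 to 60, y -49 to 16 mm) is empty, middle x 0, y -18 mm. The lid goes on with x along x, either way round, and seats only if all blocks lie flat.
- tub: Loose purple plastic toy bath tub, 80 by 150 mm, 80 mm high with its tap; a bystander. Origin at the centre of its underside.
- wardrobe: Loose pink plastic toy wardrobe with a sliding door, 84 by 164 mm, 206 mm high; a bystander. Origin at the centre of its underside.

How it is judged (in metres and radians):
On the way, in this order (a step that is already met when the one before it is completed fails the run):
1. the kettle and the jar both stand upright on the tray, let go, with the block still where it was (x of kettle_center in the frame of tray between -0.085 and 0.085 m and y of kettle_center in the frame of tray between -0.055 and 0.055 m and z of kettle_center in the frame of tray between 0.055 and 0.063 m and angle between each of kettle_center, jar_center's own z axis and vertical below 0.1 rad and x of jar_center in the frame of tray between -0.085 and 0.085 m and y of jar_center in the frame of tray between -0.055 and 0.055 m and z of jar_center in the frame of tray between 0.04 and 0.048 m and contact force between the fingers and kettle below 0.05 N and contact force between the fingers and jar below 0.05 N and distance of block_center from where it was at the start of the episode below 0.03 m), for 0.2 s.
2. the block lies flat in the empty half of the box, let go, while the kettle and the jar still stand on the tray (x of block_center in the frame of blockbox between -0.045 and 0.045 m and y of block_center in the frame of blockbox between -0.04 and 0.01 m and z of block_center in the frame of blockbox between 0.017 and 0.025 m and angle between each of block_center, kettle_center, jar_center's own z axis and vertical below 0.1 rad and x of kettle_center in the frame of tray between -0.085 and 0.085 m and y of kettle_center in the frame of tray between -0.055 and 0.055 m and z of kettle_center in the frame of tray between 0.055 and 0.063 m and x of jar_center in the frame of tray between -0.085 and 0.085 m and y of jar_center in the frame of tray between -0.055 and 0.055 m and z of jar_center in the frame of tray between 0.04 and 0.048 m and contact force between the fingers and block below 0.05 N), for 0.2 s.
At the end, for the whole second after the job is handed in: Block flat on the floor of the box's empty half; lid seated on the box (within 10 mm, 3 mm in height, 0.04 rad level, 0.2 rad square); kettle upright on the hotplate and jar upright on the chopping board, each within 15 mm of its middle; all released and at rest (x of block_center in the frame of blockbox between -0.045 and 0.045 m and y of block_center in the frame of blockbox between -0.04 and 0.01 m and z of block_center in the frame of blockbox between 0.017 and 0.025 m and angle between block_center's own z axis and vertical below 0.1 rad and horizontal distance between lid_center and blockbox below 0.01 m and z of lid_center in the frame of blockbox between 0.056 and 0.063 m and angle between lid_center's own z axis and vertical below 0.04 rad and angle between the x axis of lid_center and the x axis of blockbox, either way round below 0.2 rad and horizontal distance between kettle_center and hotplate below 0.015 m and z of kettle_center in the frame of hotplate between 0.065 and 0.073 m and angle between each of kettle_center, jar_center's own z axis and vertical below 0.08 rad and horizontal distance between jar_center and board below 0.015 m and z of jar_center in the frame of board between 0.044 and 0.052 m and contact force between the fingers and kettle below 0.05 N and contact force between the fingers and jar below 0.05 N and contact force between the fingers and block below 0.05 N and contact force between the fingers and lid below 0.05 N and linear speed of each of kettle, jar, block, lid below 0.03 m/s); the robot touches nothing.
It fails at once if the bath tub or the wardrobe is shifted by more than 20 mm (distance of any of tub, wardrobe from where it was at the start of the episode above 0.02 m).
It fails at once if the kettle or the jar is tipped over (angle between any of kettle_center, jar_center's own z axis and vertical above 0.7 rad).
It fails at once if the glass jar is dropped (falls freely by more than about 25 mm) (contact force between the fingers and jar below 0.02 N and linear speed of jar above 0.7 m/s).
It also fails if it takes over 141 s, if anything falls off the work surface, if the arm or the gripper's body presses on something with over 40 N, if the wrist force passes 120 N, or if a joint passes its speed limit or range.

## Working session

There is one attempt and no reset: what is moved stays moved. The work goes in short steps, Python scripts to look and compute and a tool call to move; the robot and the scene stay as the last step left them, time stands still between calls to the robot, and variables do not carry over. Pictures are saved under pics/ and viewed, at most 14 in all, crops included, and the job is handed in when it is done.

Besides the shell and the picture viewer there is one more tool, called after "Request:" by a JSON object that holds its "name" and its "arguments". jog_arm: Moves the arm, as the interface text tells. Its arguments: {"type":"object","properties":{"dp":{"type":"array"},"twist":{"type":"array"},"jaw":{"type":"number"}},"required":["dp","twist"]}

```bash
mkdir -p pics; ls
python3 - <<'E'
from plant import bot
import cv2
for n in ["scene","top"]:
    im=bot.capture(n); cv2.imwrite(f"pics/{n}0.png",im)
    p=bot.camera_params(n); print(n,{k:(v.tolist() if hasattr(v,'tolist') else v) for k,v in p.items()})
    for l in ["kettle_center","jar_center","block_center","lid_center","hotplate","board","tray","blockbox","tub","wardrobe"]:
        r=bot.find_in(n,l); print(l,[( [round(float(x)) for x in d["bbox"]],round(float(d["confidence"]),2)) for d in r[:2]])
print(bot.get_obs())
E
```

```text
pics
scene {'fx': 395.96484703918543, 'fy': 395.96484703918543, 'cx': 257.5911160758312, 'cy': 192.96302165452107, 'k1': -0.051780352042549625, 'R': [[-0.03199566231452394, 0.9994800714513317, 0.003983009502280548], [0.6958245768746516, 0.025135328712711572, -0.717771811558322], [-0.7174987357551694, -0.020194108599892086, -0.6962670193019262]], 't': [127.1940712868277, -335.92846692245297, 1722.2834210011672]}
kettle_center [([318, 198, 21, 34], 0.56)]
jar_center [([286, 200, 22, 23], 0.83)]
block_center [([298, 217, 18, 15], 0.7)]
lid_center [([389, 219, 54, 39], 0.76)]
hotplate [([316, 210, 23, 15], 0.51)]
board [([282, 209, 25, 16], 0.72)]
tray [([201, 178, 48, 40], 0.57)]
blockbox [([385, 180, 38, 35], 0.71)]
tub [([308, 257, 56, 39], 0.83)]
wardrobe [([120, 190, 68, 72], 0.94)]
top {'fx': 361.78114305585797, 'fy': 361.78114305585797, 'cx': 257.54213323025385, 'cy': 192.85540680927116, 'k1': -0.0178830744319475, 'R': [[0.016193162325057877, -0.999858386886531, -0.0045812298106972784], [-0.9898118042251272, -0.015381895098461988, -0.14154854121388302], [0.14145802808788463, 0.006
[... 523 characters left out ...]
: 1.1, 'joint_positions': array([ 1.03001632e+00,  3.41962751e-01,  1.52412017e+00, -2.66318804e-06,
        1.27542658e+00, -1.45990708e-01]), 'dq': array([ 1.03411138e-03, -7.35927259e-04, -8.40284318e-04,  1.43931846e-04,
        4.54297096e-05,  1.02542959e-03]), 'tau': array([ 5.77397986e-04, -4.31135237e+01, -2.44486535e+01,  7.17013003e-02,
        4.83296346e-02, -2.49402717e-05]), 'tool_pos': array([201.89835742, 484.62663767, 226.75280232]), 'tcp_rot': array([3.14151076e+00, 1.46170579e-05, 2.74680413e+00]), 'contact_force': array([ 0.05608154,  0.13376686, -0.332319  ]), 'moment': array([ 0.01716689, -0.0361409 , -0.01434256]), 'finger_force': 0.0, 'grip_width': 91.72330567222747}
```

Run:
```python
import cv2
a=cv2.imread("pics/top0.png")[100:320,60:350]; cv2.imwrite("pics/top0c.png",cv2.resize(a,None,fx=2.7,fy=2.7,interpolation=cv2.INTER_CUBIC))
a=cv2.imread("pics/scene0.png")[120:290,80:430]; cv2.imwrite("pics/scene0c.png",cv2.resize(a,None,fx=2.25,fy=2.25,interpolation=cv2.INTER_CUBIC))
```

```text
(no output)
```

View pics/top0c.png

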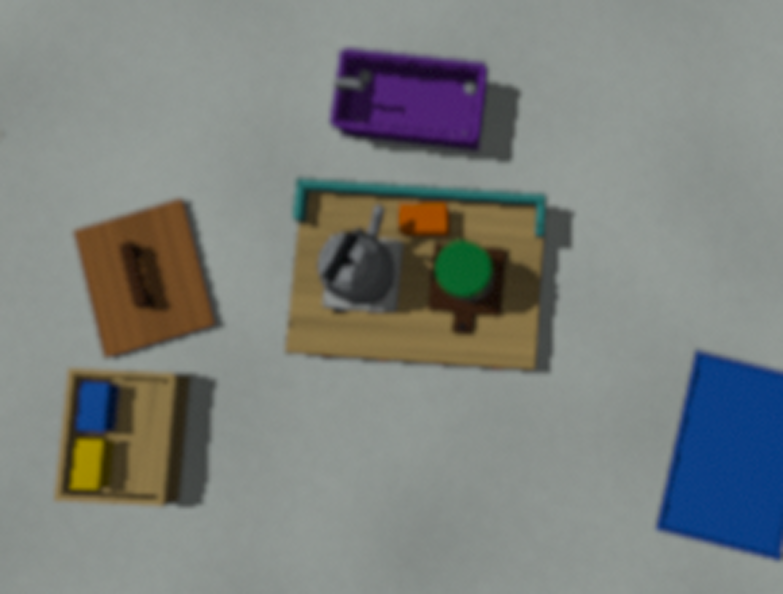

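View pics/scene0c.png

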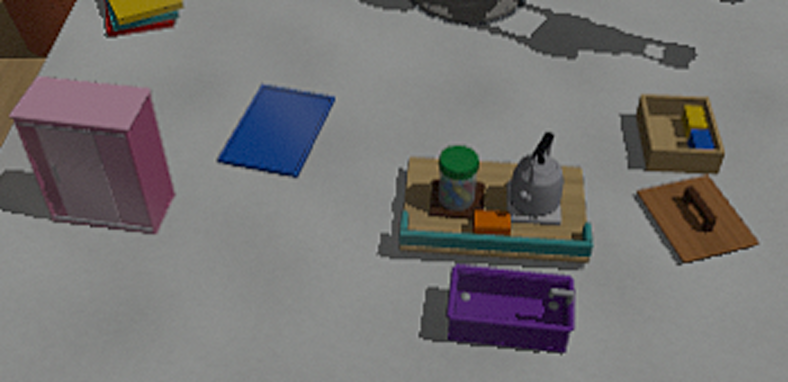

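View pics/top0.png

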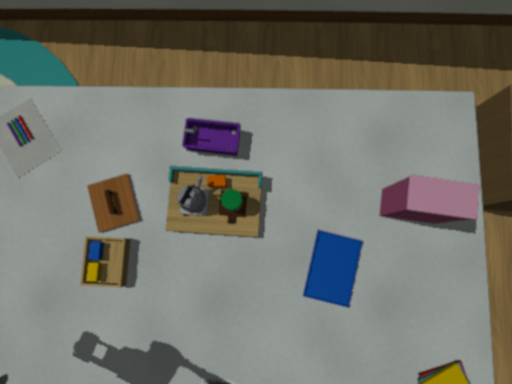

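```bash
cat > h.py <<'E'
import numpy as np, cv2, itertools
from scipy.optimize import minimize
from plant import bot
P={n:bot.camera_params(n) for n in("scene","top")}
def proj(n,X):
    p=P[n]; c=np.atleast_2d(X)@np.array(p["R"]).T+np.array(p["t"]); s=c[:,:2]/c[:,2:]
    s=s*(1+p["k1"]*(s**2).sum(1,keepdims=True)); return s*p["fx"]+[p["cx"],p["cy"]]
def back(n,uv,z):
    p=P[n]; d=(np.atleast_2d(uv).astype(float)-[p["cx"],p["cy"]])/p["fx"]; s=d.copy()
    for _ in range(9): s=d/(1+p["k1"]*(s**2).sum(1,keepdims=True))
    R=np.array(p["R"]); o=-R.T@np.array(p["t"]); r=np.c_[s,np.ones(len(s))]@R
    return o+r*((z-o[2])/r[:,2])[:,None]
def box(sx,sy,z0,z1): return np.array(list(itertools.product((-sx/2,sx/2),(-sy/2,sy/2),(z0,z1))))
def cyl(r,z0,z1):
    a=np.linspace(0,2*np.pi,32,endpoint=False)
    return np.vstack([np.c_[r*np.cos(a),r*np.sin(a),0*a+z] for z in(z0,z1)])
def rend(n,parts,q,S=4):
    im=np.zeros((384*S,512*S),np.uint8); c,s=np.cos(q[2]),np.sin(q[2])
    for V in parts:
        W=V@np.array([[c,s,0],[-s,c,0],[0,0,1]])+[q[0],q[1],0]
        h=cv2.convexHull(((proj(n,W)+.5)*S).astype(np.float32))
        cv2.fillConvexPoly(im,np.round(h*16).astype(np.int32),255,shift=4)
    return cv2.resize(im,(512,384),interpolation=cv2.INTER_AREA)/255.
def fit(parts,masks,q0,yaws):
    best=None
    def f(q): return sum(1-np.minimum(r:=rend(n,parts,q),m).sum()/np.maximum(r,m).sum() for n,m in masks.items())/len(masks)
    for y in yaws:
        s=np.array([[0,0,0],[15,0,0],[0,15,0],[0,0,.3]])+[q0[0],q0[1],y]
        r=minimize(f,s[0],method="Nelder-Mead",options=dict(initial_simplex=s,xatol=.05,fatol=1e-4,maxiter=150))
        if best is None or r.fun<best.fun: best=r
    return best
def mask(n,l,cap=False):
    if cap: bot.capture(n)
    r=bot.masks_of(n,l); return (np.array(r[0]["pixels"]).astype(float),r[0]["confidence"]) if r else (None,0)
def go(x,y,z,yaw,o=None):
    "twist in deg (mod half turn), then shift in tool frame after twist"
    o=o or bot.get_obs(); p=o["tool_pos"]; y0=o["tcp_rot"][2]
    t=(y0-yaw+np.pi/2)%np.pi-np.pi/2; f=y0-t; d=np.array([x,y,z])-p
    c,s=np.cos(f),np.sin(f)
    print("pos",p.round(1),"yaw",round(y0,3),"q6",o["joint_positions"][5].round(2),"twist",round(np.degrees(t),1),"dp",np.round([c*d[0]+s*d[1],s*d[0]-c*d[1],-d[2]],1),"yaw'",round(f,3))
E
cat > m0.py <<'E'
from h import *
kb=44
M=dict(
 kettle_center=[cyl(36,kb,kb+65),box(50,12,kb+98,kb+110),np.vstack([box(2,8,kb+45,kb+75)+[30,0,0],box(2,8,kb+70,kb+80)+[62,0,0]])],
 jar_center=[cyl(26,38,100),cyl(27,100,118)],
 block_center=[box(30,50,30,60)], lid_center=[box(144,122,0,12),box(70,14,26,40)],
 blockbox=[box(132,110,0,46)], tray=[box(190,130,0,10)])
for l,pa in M.items():
    ms={}
    for n in("top","scene"):
        m,c=mask(n,l)
        if m is not None: ms[n]=m; 
        print(l,n,round(float(c),2),end=" ")
    ys,xs=np.nonzero(list(ms.values())[0]>0); q0=back(list(ms)[0],[[xs.mean(),ys.mean()]],30)[0]
    for k in [list(ms)]+([[a] for a in ms] if len(ms)>1 else []):
        b=fit(pa,{a:ms[a] for a in k},q0,np.arange(0,2*np.pi if "kettle" in l else np.pi,.5)); print(k,b.x.round(2),round(b.fun,3))
E
python3 m0.py
```

```text
kettle_center top 0.67 kettle_center scene 0.58 ['top', 'scene'] [595.59  80.37   5.76] 0.13
['top'] [595.06  78.02   5.81] 0.137
['scene'] [592.02  81.86   5.81] 0.111
jar_center top 0.83 jar_center scene 0.82 ['top', 'scene'] [591.86 -29.23   1.68] 0.063
['top'] [592.45 -28.86   1.29] 0.049
['scene'] [ 5.8855e+02 -2.9410e+01  3.0000e-01] 0.045
block_center top 0.61 block_center scene 0.72 ['top', 'scene'] [6.5043e+02 1.7760e+01 1.0000e-02] 0.216
['top'] [6.5049e+02 1.7580e+01 2.0000e-02] 0.073
['scene'] [638.34  18.13   3.12] 0.247
lid_center top 0.83 lid_center scene 0.89 ['top', 'scene'] [586.39 322.67   3.46] 0.084
['top'] [5.9021e+02 3.2171e+02 3.0000e-01] 0.085
['scene'] [5.8306e+02 3.2218e+02 3.3000e-01] 0.041
blockbox top 0.59 blockbox scene 0.82 ['top', 'scene'] [423.9  323.84   3.09] 0.044
['top'] [ 4.2424e+02  3.2416e+02 -4.0000e-02] 0.04
['scene'] [422.37 324.09   3.09] 0.046
tray top 0.68 tray scene 0.98 ['top', 'scene'] [ 414.15 -309.92    2.93] 0.07
['top'] [ 4.1546e+02 -3.0990e+02 -2.1000e-01] 0.047
['scene'] [ 409.66 -308.88    2.93] 0.079
```

Run:
```python
from h import *
for n in("top","scene"):
    im=cv2.imread(f"pics/{n}0.png"); g=im.max(2)
    uv=proj(n,[[595,80,148]])[0]; yy,xx=np.mgrid[:384,:512]
    m=(g<50)&(np.hypot(xx-uv[0],yy-uv[1])<14)
    pts=back(n,np.c_[xx[m],yy[m]],148)[:,:2]; c=pts.mean(0); w,v=np.linalg.eigh(np.cov((pts-c).T))
    print(n,m.sum(),c.round(1),"yaw",np.arctan2(v[1,1],v[0,1]).round(2),np.sqrt(w).round(1), uv.round())
go(595,80,240,-0.5)
```

```text
top 89 [595.9  77.5] yaw 2.42 [ 8.5 14.6] [186. 195.]
scene 81 [607.   75.8] yaw 2.61 [ 6.  23.5] [320. 184.]
pos [201.9 484.6 226.8] yaw 2.747 q6 -0.15 twist 6.0 dp [-539.  -166.6  -13.2] yaw' 2.642
```

Request:
{"name": "jog_arm", "arguments": {"dp": [[0,0,-0.013],[-0.059,-0.017,0],[-0.059,-0.017,0],[-0.059,-0.017,0],[-0.059,-0.017,0],[-0.059,-0.017,0],[-0.059,-0.017,0],[-0.059,-0.017,0],[-0.059,-0.017,0],[-0.059,-0.017,0]], "twist": [7,0,0,0,0,0,0,0,0,0]}}

```text
time: 2.95
tool_pos: [589.2, 87.5, 239.8]
tcp_rot: [3.141, 0.0, 2.624]
contact_force: [0.8, 1.8, 0.2]
grip_width: 91.9
finger_force: 0.0
```

```bash
python3 -c "
from h import *
go(596,79,134,2.62)"
```

```text
pos [589.2  87.5 239.8] yaw 2.624 q6 -1.03 twist 0.3 dp [-10.2  -4.  105.8] yaw' 2.62
```

Request:
{"name": "jog_arm", "arguments": {"dp": [[-0.01,-0.004,0.03],[0,0,0.03],[0,0,0.03],[0,0,0.018],[0,0,0],[0,0,0]], "twist": [0,0,0,0,0,0]}}

```text
time: 3.7
tool_pos: [595.2, 80.8, 132.6]
tcp_rot: [3.141, 0.001, 2.625]
contact_force: [0.1, 0.4, -0.2]
grip_width: 91.8
finger_force: 0.0
```

Request:
{"name": "jog_arm", "arguments": {"dp": [[0,0,0],[0,0,0],[0,0,0],[0,0,0],[0,0,0],[0,0,0]], "twist": [0,0,0,0,0,0], "jaw": 0}}

```text
time: 4.45
tool_pos: [594.6, 80.7, 131.7]
tcp_rot: [3.142, -0.0, 2.625]
contact_force: [0.4, -0.3, 0.2]
grip_width: 36.2
finger_force: 0.0
```

Request:
{"name": "jog_arm", "arguments": {"dp": [[0,0,0],[0,0,0],[0,0,0],[0,0,0],[0,0,0],[0,0,0]], "twist": [0,0,0,0,0,0]}}

```text
time: 5.2
tool_pos: [594.6, 80.8, 131.7]
tcp_rot: [3.141, -0.0, 2.625]
contact_force: [-0.4, 0.3, -0.3]
grip_width: 11.1
finger_force: 29.8
```

Request:
{"name": "jog_arm", "arguments": {"dp": [[0,0,-0.01],[0,0,-0.025],[0,0,-0.03],[0,0,-0.03],[0,0,0]], "twist": [0,0,0,0,0]}}

```text
time: 5.82
tool_pos: [595.9, 80.7, 229.5]
tcp_rot: [3.139, 0.005, 2.625]
contact_force: [0.4, -1.1, -2.2]
grip_width: 11.4
finger_force: 29.8
```

Request:
{"name": "jog_arm", "arguments": {"dp": [[-0.005,-0.025,0],[-0.008,-0.045,0],[-0.009,-0.05,0],[-0.009,-0.05,0],[-0.009,-0.05,0],[-0.009,-0.05,0],[-0.009,-0.05,0],[-0.008,-0.045,0],[-0.006,-0.035,0],[-0.003,-0.0175,0]], "twist": [0,0,0,0,0,0,0,0,0,0]}}

```text
time: 7.08
tool_pos: [452.3, -320.4, 225.3]
tcp_rot: [3.141, -0.002, 2.623]
contact_force: [-0.4, 0.9, -2.8]
grip_width: 11.7
finger_force: 29.8
```

```bash
python3 -c "
from h import *
go(455,-319,92.5,2.625)"
```

```text
pos [ 452.3 -320.4  225.3] yaw 2.623 q6 -1.81 twist -0.1 dp [ -1.7   2.5 132.8] yaw' 2.625
```

Request:
{"name": "jog_arm", "arguments": {"dp": [[0,0,0.03],[0,0,0.035],[0,0,0.03],[0,0,0.02],[0,0,0.01],[0,0,0],[0,0,0]], "twist": [0,0,0,0,0,0,0]}}

```text
time: 7.95
tool_pos: [454.0, -319.4, 102.5]
tcp_rot: [-3.141, 0.001, 2.625]
contact_force: [0.6, -0.2, -1.0]
grip_width: 11.7
finger_force: 29.8
```

Request:
{"name": "jog_arm", "arguments": {"dp": [[0,0,0.004],[0,0,0.004],[0,0,0.003],[0,0,0]], "twist": [0,0,0,0]}}

```text
time: 8.45
tool_pos: [453.9, -319.2, 91.5]
tcp_rot: [3.141, 0.001, 2.625]
contact_force: [0.4, 1.0, 4.5]
grip_width: 11.8
finger_force: 29.9
```

Request:
{"name": "jog_arm", "arguments": {"dp": [[0,0,0],[0,0,0],[0,0,0],[0,0,0],[0,0,-0.01],[0,0,-0.03],[0,0,-0.06],[0,0,-0.04],[0,0,0]], "twist": [0,0,0,0,0,0,-6,-8,-3.5], "jaw": 0.0918}}

```text
time: 9.57
tool_pos: [454.8, -320.5, 235.5]
tcp_rot: [-3.137, 0.007, 2.933]
contact_force: [-0.4, -0.8, -0.3]
grip_width: 91.1
finger_force: 0.0
```

```bash
python3 -c "
from h import *
go(591,-29,240,2.93)"
```

```text
pos [ 454.8 -320.5  235.5] yaw 2.933 q6 -2.11 twist 0.2 dp [-71.9 313.6  -4.5] yaw' 2.93
```

Request:
{"name": "jog_arm", "arguments": {"dp": [[-0.008,0.035,0],[-0.012,0.052,0],[-0.012,0.052,0],[-0.012,0.052,0],[-0.012,0.052,0],[-0.01,0.045,0],[-0.006,0.025,0],[0,0,0]], "twist": [0,0,0,0,0,0,0,0]}}

```text
time: 10.58
tool_pos: [590.0, -26.6, 231.2]
tcp_rot: [3.141, 0.001, 2.933]
contact_force: [-0.6, -0.0, 0.1]
grip_width: 91.6
finger_force: 0.0
```

Run:
```python
from h import *
for n in("top","scene"):
    cv2.imwrite(f"pics/{n}1.png",bot.capture(n))
go(591,-29,89,2.93)
a=cv2.imread("pics/top1.png")[130:330,160:390];b=cv2.imread("pics/scene1.png")[120:260,170:370]
b=cv2.resize(b,(int(200*400/140),400)); a=cv2.resize(a,(230*400//200//1*1-230*0,400))
c=np.hstack([a,b]); c=cv2.resize(c,(800,int(c.shape[0]*800/c.shape[1]))); cv2.imwrite("pics/c1.png",c)
```

```text
pos [589.4 -28.7 231. ] yaw 2.93 q6 -1.54 twist 0.0 dp [ -1.7   0.  142. ] yaw' 2.93
```

View pics/c1.png

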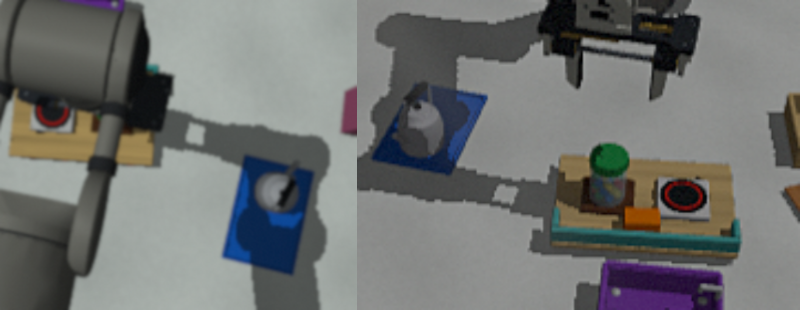

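Request:
{"name": "jog_arm", "arguments": {"dp": [[-0.002,0,0.03],[0,0,0.035],[0,0,0.035],[0,0,0.03],[0,0,0.011],[0,0,0],[0,0,0]], "twist": [0,0,0,0,0,0,0]}}

```text
time: 11.55
tool_pos: [592.4, -29.2, 91.2]
tcp_rot: [3.141, 0.002, 2.93]
contact_force: [-0.4, 1.0, 0.3]
grip_width: 92.1
finger_force: 0.0
```

Request:
{"name": "jog_arm", "arguments": {"dp": [[0,0,0],[0,0,0],[0,0,0],[0,0,0],[0,0,0],[0,0,0],[0,0,0]], "twist": [0,0,0,0,0,0,0], "jaw": 0.03}}

```text
time: 12.42
tool_pos: [591.6, -28.7, 89.8]
tcp_rot: [3.141, 0.0, 2.93]
contact_force: [-0.5, -0.1, 0.2]
grip_width: 53.4
finger_force: 30.0
```

Request:
{"name": "jog_arm", "arguments": {"dp": [[0,0,-0.01],[0,0,-0.02],[0,0,-0.03],[0,0,-0.01],[0,0,0]], "twist": [0,0,0,0,0]}}

```text
time: 13.05
tool_pos: [591.7, -28.8, 160.1]
tcp_rot: [3.141, 0.001, 2.93]
contact_force: [0.2, -0.2, -1.2]
grip_width: 53.2
finger_force: 30.0
```

Request:
{"name": "jog_arm", "arguments": {"dp": [[0.01,-0.02,0],[0.018,-0.035,0],[0.022,-0.043,0],[0.022,-0.043,0],[0.022,-0.043,0],[0.022,-0.043,0],[0.02,-0.038,0],[0.014,-0.03,0],[0.009,-0.017,0],[0,0,0]], "twist": [0,0,0,0,0,0,0,0,0,0]}}

```text
time: 14.3
tool_pos: [369.4, -300.8, 158.6]
tcp_rot: [3.14, -0.002, 2.928]
contact_force: [1.0, 0.7, -0.3]
grip_width: 53.3
finger_force: 30.0
```

```bash
python3 -c "
from h import *
go(370,-300.6,56,2.93)"
```

```text
pos [ 369.4 -300.8  158.6] yaw 2.928 q6 -2.2 twist -0.1 dp [ -0.5   0.3 102.6] yaw' 2.93
```

Request:
{"name": "jog_arm", "arguments": {"dp": [[0,0,0.02],[0,0,0.03],[0,0,0.025],[0,0,0.015],[0,0,0.006],[0,0,0.002],[0,0,0.002],[0,0,0.002],[0,0,0]], "twist": [0,0,0,0,0,0,0,0,0]}}

```text
time: 15.42
tool_pos: [370.6, -300.5, 57.8]
tcp_rot: [-3.141, 0.0, 2.93]
contact_force: [0.2, -0.0, -1.7]
grip_width: 53.3
finger_force: 30.0
```

Request:
{"name": "jog_arm", "arguments": {"dp": [[0,0,0.001],[0,0,0.001],[0,0,0.001],[0,0,0]], "twist": [0,0,0,0]}}

```text
time: 15.92
tool_pos: [370.8, -300.6, 55.7]
tcp_rot: [-3.141, 0.001, 2.93]
contact_force: [-2.5, 0.5, 9.0]
grip_width: 53.0
finger_force: 30.0
```

Jar is down; release and lift, then look at the slab with the arm still aside.

Request:
{"name": "jog_arm", "arguments": {"dp": [[0,0,0],[0,0,0],[0,0,0],[0,0,0],[0,0,0],[0,0,-0.02],[0,0,-0.05],[0,0,-0.05],[0,0,-0.04],[0,0,0]], "twist": [0,0,0,0,0,0,0,0,0,0], "jaw": 0.0918}}

```text
time: 17.18
tool_pos: [371.7, -301.6, 217.7]
tcp_rot: [-3.138, 0.006, 2.93]
contact_force: [0.5, 0.4, -0.8]
grip_width: 91.9
finger_force: 0.0
```

```bash
cat > m1.py <<'E'
from h import *
for n in("top","scene"): cv2.imwrite(f"pics/{n}2.png",bot.capture(n))
M=dict(block_center=[box(30,50,30,60)],hotplate=[box(76,76,30,42),cyl(30,42,44)],board=[box(72,76,30,38),box(30,20,30,38)+[-42,0,0]])
for l,pa in M.items():
    ms={}
    for n in("top","scene"):
        m,c=mask(n,l)
        if m is not None: ms[n]=m
        print(l,n,round(float(c),2),end=" ")
    if not ms: continue
    n0=list(ms)[0]; ys,xs=np.nonzero(ms[n0]>0); q0=back(n0,[[xs.mean(),ys.mean()]],40)[0]
    for k in [list(ms)]+([[a] for a in ms] if len(ms)>1 else []):
        b=fit(pa,{a:ms[a] for a in k},q0,[-.4,0,.4]); print(k,b.x.round(2),round(b.fun,3))
go(650,18,200,-1.57)
a=cv2.imread("pics/top2.png")[150:310,150:370];b=cv2.imread("pics/scene2.png")[120:260,170:370]
f=lambda a:cv2.resize(a,(int(a.shape[1]*300/a.shape[0]),300),interpolation=cv2.INTER_CUBIC)
c=np.hstack([f(a),f(b)])
cv2.imwrite("pics/c2.png",cv2.resize(c,(800,int(300*800/c.shape[1]))))
E
python3 m1.py
```

```text
block_center top 0.74 block_center scene 0.52 ['top', 'scene'] [6.4772e+02 1.6810e+01 3.0000e-02] 0.227
['top'] [6.5009e+02 1.6960e+01 3.0000e-02] 0.142
['scene'] [6.3784e+02 1.7070e+01 1.5000e-01] 0.197
hotplate top 0.0 hotplate scene 0.95 ['scene'] [ 5.8952e+02  8.1250e+01 -4.0000e-02] 0.069
board top 0.85 board scene 0.58 ['top', 'scene'] [ 5.8876e+02 -2.7950e+01 -7.0000e-02] 0.117
['top'] [ 5.8983e+02 -2.7510e+01 -7.0000e-02] 0.06
['scene'] [ 5.8516e+02 -2.8540e+01 -7.0000e-02] 0.142
pos [ 370.3 -300.1  213.7] yaw 2.93 q6 -2.2 twist 77.8 dp [317.9 279.9  13.7] yaw' 1.572
```

View pics/c2.png

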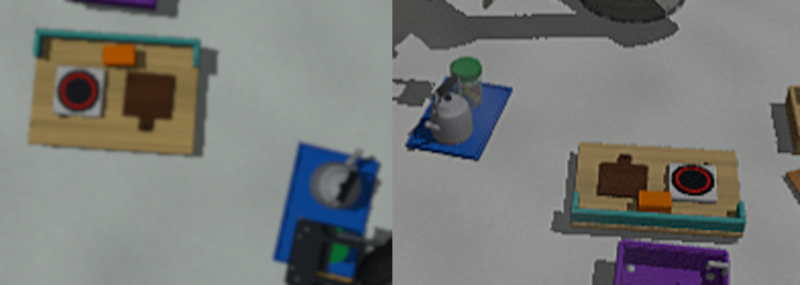

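Request:
{"name": "jog_arm", "arguments": {"dp": [[0,0,0],[0,0,0],[-0.03,0.032,0],[-0.038,0.041,0],[-0.042,0.045,0],[-0.042,0.045,0],[-0.042,0.045,0],[-0.042,0.045,0],[-0.034,0.036,0],[-0.0186,0.02,0]], "twist": [-7,-6.8,0,0,0,0,0,0,0,0]}}

```text
time: 18.82
tool_pos: [651.0, 19.4, 213.4]
tcp_rot: [3.141, -0.001, -3.11]
contact_force: [-0.2, -0.0, -0.5]
grip_width: 91.7
finger_force: 0.0
```

```bash
python3 -c "
from h import *
bot.capture('scene');go(650,17,35,3.17)"
```

```text
pos [652.1  21.3 213.2] yaw -3.109 q6 -1.69 twist 0.2 dp [  2.3  -4.3 178.2] yaw' -3.113
```

Request:
{"name": "jog_arm", "arguments": {"dp": [[0.002,-0.004,0.04],[0,0,0.045],[0,0,0.04],[0,0,0.03],[0,0,0.015],[0,0,0.005],[0,0,0],[0,0,0]], "twist": [0,0,0,0,0,0,0,0]}}

```text
time: 19.88
tool_pos: [648.9, 12.8, 41.1]
tcp_rot: [-3.141, 0.002, -3.112]
contact_force: [0.4, 0.2, -0.6]
grip_width: 91.6
finger_force: 0.0
```

Request:
{"name": "jog_arm", "arguments": {"dp": [[0,0,0.002],[0,0,0],[0,0,0],[0,0,0],[0,0,0],[0,0,0],[0,0,0],[0,0,0]], "twist": [0,0,0,0,0,0,0,0], "jaw": 0.03}}

```text
time: 20.88
tool_pos: [648.1, 12.9, 37.8]
tcp_rot: [3.141, 0.0, -3.112]
contact_force: [0.7, 0.2, 0.8]
grip_width: 49.9
finger_force: 30.0
```

Request:
{"name": "jog_arm", "arguments": {"dp": [[0,0,-0.015],[0,0,-0.035],[0,0,-0.035],[0,0,-0.025],[0,0,0],[0,0,0],[0,0,0],[0,0,0],[0,0,0],[0,0,0]], "twist": [0,0,9,10.5,10.5,10.5,10.5,10.5,10.5,10.5]}}

```text
time: 22.12
tool_pos: [648.2, 12.7, 148.9]
tcp_rot: [3.141, 0.0, 1.725]
contact_force: [0.6, -0.1, 0.6]
grip_width: 49.5
finger_force: 30.0
```

Request:
{"name": "jog_arm", "arguments": {"dp": [[0,0,0],[0,0,0],[0,0,0]], "twist": [10.5,1.2,0]}}

```text
time: 22.5
tool_pos: [648.2, 12.8, 148.2]
tcp_rot: [3.141, 0.0, 1.53]
contact_force: [-0.5, 1.5, -0.7]
grip_width: 49.6
finger_force: 30.0
```

```bash
python3 -c "
from h import *
go(423.2,306,16,1.526)"
```

```text
pos [648.2  12.8 148.2] yaw 1.53 q6 -0.06 twist 0.2 dp [ 282.8 -237.9  132.2] yaw' 1.526
```

Request:
{"name": "jog_arm", "arguments": {"dp": [[0.02,-0.017,0],[0.035,-0.029,0],[0.042,-0.035,0],[0.042,-0.035,0],[0.042,-0.035,0],[0.042,-0.035,0],[0.032,-0.028,0],[0.02,-0.017,0],[0.0075,-0.0065,0],[0,0,0]], "twist": [0,0,0,0,0,0,0,0,0,0]}}

```text
time: 23.75
tool_pos: [423.4, 305.6, 147.9]
tcp_rot: [3.141, -0.0, 1.529]
contact_force: [-0.4, -0.4, -1.0]
grip_width: 49.8
finger_force: 30.0
```

Request:
{"name": "jog_arm", "arguments": {"dp": [[0,0,0.02],[0,0,0.03],[0,0,0.01],[0,0,0],[0,0,0]], "twist": [0,0,0,0,0]}}

```text
time: 24.38
tool_pos: [424.2, 305.6, 88.7]
tcp_rot: [3.14, -0.001, 1.527]
contact_force: [1.0, -1.0, -0.2]
grip_width: 50.0
finger_force: 30.0
```

Run:
```python
from h import *
for n in("top","scene"): cv2.imwrite(f"pics/{n}3.png",bot.capture(n))
go(423.2,306,14,1.526)
a=cv2.imread("pics/top3.png")[180:320,60:220];b=cv2.imread("pics/scene3.png")[110:250,320:480]
f=lambda a:cv2.resize(a,(400,350),interpolation=cv2.INTER_CUBIC)
cv2.imwrite("pics/c3.png",np.hstack([f(a),f(b)]))
```

```text
pos [423.9 305.7  88.7] yaw 1.527 q6 0.52 twist 0.0 dp [ 0.2 -0.8 74.7] yaw' 1.526
```

View pics/c3.png

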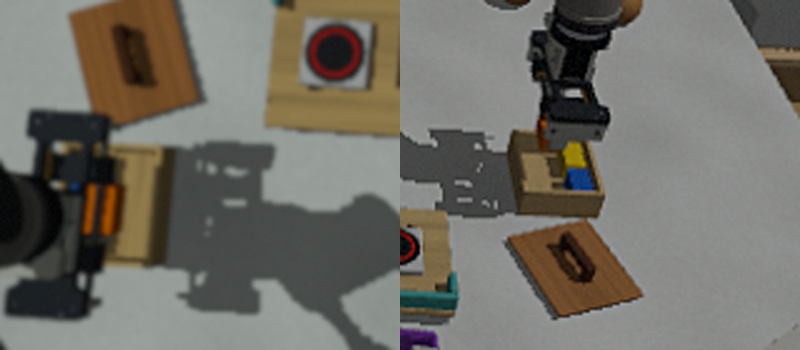

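Request:
{"name": "jog_arm", "arguments": {"dp": [[0,0,0.02],[0,0,0.025],[0,0,0.015],[0,0,0.008],[0,0,0.003],[0,0,0],[0,0,0]], "twist": [0,0,0,0,0,0,0]}}

```text
time: 25.35
tool_pos: [423.6, 305.7, 17.3]
tcp_rot: [3.141, -0.001, 1.527]
contact_force: [-0.0, -0.3, -0.4]
grip_width: 49.6
finger_force: 30.0
```

Request:
{"name": "jog_arm", "arguments": {"dp": [[0,0,0.001],[0,0,0.001],[0,0,0.001],[0,0,0]], "twist": [0,0,0,0]}}

```text
time: 25.85
tool_pos: [423.3, 305.6, 13.7]
tcp_rot: [3.142, -0.0, 1.527]
contact_force: [1.0, 0.9, 0.3]
grip_width: 49.9
finger_force: 30.0
```

Request:
{"name": "jog_arm", "arguments": {"dp": [[0,0,0],[0,0,0],[0,0,0],[0,0,0]], "twist": [0,0,0,0], "jaw": 0.066}}

```text
time: 26.35
tool_pos: [423.3, 305.5, 13.7]
tcp_rot: [3.142, -0.0, 1.527]
contact_force: [0.9, 0.2, 0.3]
grip_width: 65.7
finger_force: 0.0
```

Request:
{"name": "jog_arm", "arguments": {"dp": [[0,0,-0.02],[0,0,-0.04],[0,0,-0.06],[0,0,-0.06],[0,0,-0.03],[0,0,0]], "twist": [0,0,0,0,0,0]}}

```text
time: 27.1
tool_pos: [424.3, 306.1, 226.4]
tcp_rot: [3.136, -0.003, 1.527]
contact_force: [-0.9, -0.2, -0.8]
grip_width: 66.1
finger_force: 0.0
```

Run:
```python
from h import *
for n in("top","scene"): cv2.imwrite(f"pics/{n}4.png",bot.capture(n))
go(587,322,16,0.31)
for n in("top","scene"):
    for l in("lid_center","block_center"):
        m,c=mask(n,l); 
        if m is None: print(n,l,None); continue
        if l[0]=='l': b=fit([box(144,122,0,12),box(70,14,26,40)],{n:m},[587,322],[.31]); print(n,l,round(c,2),b.x.round(2),round(b.fun,3))
        else:
            ys,xs=np.nonzero(m>0); print(n,l,round(c,2),m.sum(),back(n,[[xs.mean(),ys.mean()]],30).round(1))
a=cv2.imread("pics/top4.png")[180:320,60:220];b=cv2.imread("pics/scene4.png")[110:250,320:480]
f=lambda a:cv2.resize(a,(400,350),interpolation=cv2.INTER_CUBIC)
cv2.imwrite("pics/c4.png",np.hstack([f(a),f(b)]))
```

```text
pos [422.8 305.3 223. ] yaw 1.527 q6 0.52 twist 69.7 dp [161.5  34.2 207. ] yaw' 0.31
top lid_center 0.58 [5.9034e+02 3.2160e+02 3.2000e-01] 0.053
top block_center 0.51 254.0 [[420.2 299.8  30. ]]
scene lid_center 0.79 [5.8279e+02 3.2423e+02 3.4000e-01] 0.065
scene block_center 0.6 96.0 [[429.5 300.7  30. ]]
```

View pics/c4.png

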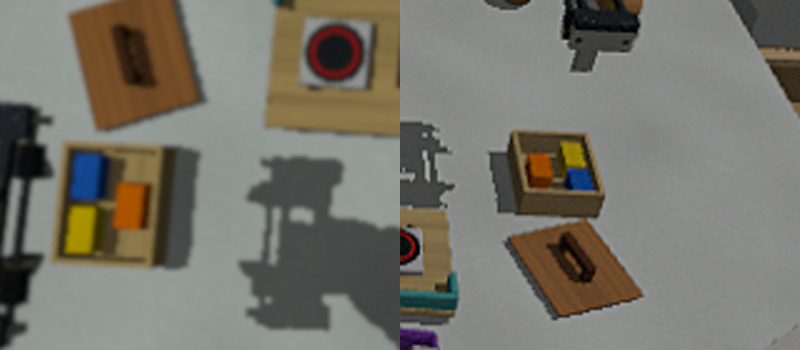

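Request:
{"name": "jog_arm", "arguments": {"dp": [[0,0,0.02],[0,0,0.02],[0,0,0.02],[0,0,0.02],[0,0,0.02],[0,0,0],[0,0,0],[0,0,0]], "twist": [10,10,10,10,10,10,8.9,0]}}

```text
time: 28.4
tool_pos: [422.9, 305.3, 122.9]
tcp_rot: [3.141, 0.002, 0.326]
contact_force: [-0.6, -0.6, -0.6]
grip_width: 65.8
finger_force: 0.0
```

Request:
{"name": "jog_arm", "arguments": {"dp": [[0.025,0.006,0],[0.04,0.009,0],[0.04,0.009,0],[0.035,0.008,0],[0.017,0.004,0],[0.005,0.001,0],[0,0,0],[0,0,0]], "twist": [0,0,0,0,0,0,0,0]}}

```text
time: 29.4
tool_pos: [587.8, 322.2, 123.8]
tcp_rot: [-3.142, 0.001, 0.326]
contact_force: [-0.4, 0.1, 0.1]
grip_width: 65.8
finger_force: 0.0
```

```bash
python3 -c "
from h import *
go(588,322,17,.325)"
```

```text
pos [587.8 322.2 123.8] yaw 0.326 q6 1.63 twist 0.0 dp [  0.2   0.2 106.8] yaw' 0.325
```

Request:
{"name": "jog_arm", "arguments": {"dp": [[0,0,0.025],[0,0,0.035],[0,0,0.025],[0,0,0.012],[0,0,0.006],[0,0,0],[0,0,0]], "twist": [0,0,0,0,0,0,0]}}

```text
time: 30.28
tool_pos: [589.2, 322.3, 21.9]
tcp_rot: [-3.141, -0.002, 0.324]
contact_force: [-0.0, 0.6, -0.4]
grip_width: 65.8
finger_force: 0.0
```

Request:
{"name": "jog_arm", "arguments": {"dp": [[0,0,0],[0,0,0],[0,0,0],[0,0,0],[0,0,0],[0,0,0],[0,0,0],[0,0,0]], "twist": [0,0,0,0,0,0,0,0], "jaw": 0}}

```text
time: 31.28
tool_pos: [588.7, 322.0, 20.7]
tcp_rot: [3.142, -0.0, 0.324]
contact_force: [0.6, 0.1, 0.5]
grip_width: 13.6
finger_force: 30.0
```

Request:
{"name": "jog_arm", "arguments": {"dp": [[0,0,-0.01],[0,0,-0.025],[0,0,-0.03],[0,0,-0.02],[0,0,-0.005],[0,0,0]], "twist": [0,0,5,8,6,2.1]}}

```text
time: 32.02
tool_pos: [588.9, 322.3, 111.9]
tcp_rot: [-3.141, -0.001, -0.045]
contact_force: [-0.7, 0.1, -1.5]
grip_width: 13.5
finger_force: 30.0
```

Request:
{"name": "jog_arm", "arguments": {"dp": [[-0.015,0,0],[-0.03,0.001,0],[-0.035,0.001,0],[-0.035,0.001,0],[-0.028,0.001,0],[-0.015,0.001,0],[-0.0066,0,0],[0,0,0],[0,0,0]], "twist": [0,0,0,0,0,0,0,0,0]}}

```text
time: 33.15
tool_pos: [424.9, 324.4, 110.7]
tcp_rot: [-3.141, -0.001, -0.044]
contact_force: [0.9, -0.8, -1.3]
grip_width: 13.8
finger_force: 30.0
```

```bash
cat > m5.py <<'E'
from h import *
import sys
k=sys.argv[1]
for n in("top","scene"): cv2.imwrite(f"pics/{n}{k}.png",bot.capture(n))
go(424,324,60,-.045); zb=bot.get_obs()["tool_pos"][2]-20.7
for n in("top","scene"):
    m,c=mask(n,"lid_center")
    if m is None: print(n,None); continue
    b=fit([box(144,122,zb+6,zb+12),box(70,14,zb+26,zb+40)],{n:m},[424,324],[-.045]); print(n,round(c,2),b.x.round(2),round(b.fun,3))
a=cv2.imread(f"pics/top{k}.png")[200:320,50:190];b=cv2.imread(f"pics/scene{k}.png")[110:230,330:470]
f=lambda a:cv2.resize(a,(400,343),interpolation=cv2.INTER_CUBIC)
cv2.imwrite(f"pics/c{k}.png",np.hstack([f(a),f(b)]))
E
python3 m5.py 5
```

```text
pos [424.6 324.2 110.6] yaw -0.044 q6 2.12 twist 0.0 dp [-0.6  0.3 50.6] yaw' -0.045
top 0.45 [ 4.24e+02  3.24e+02 -4.00e-02] 1.0
scene 0.91 [ 4.2268e+02  3.2367e+02 -8.0000e-02] 0.221
```

View pics/c5.png

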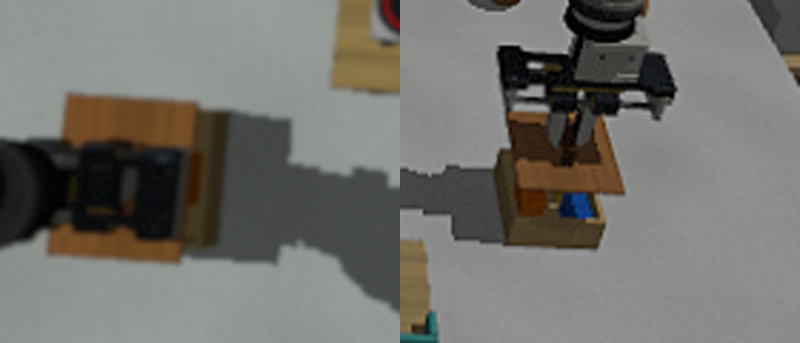

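```bash
python3 -c "
from h import *
for C in ([[66,94],[198,103],[48,252],[181,263]],):
    C=(np.array(C)+.5)*.35-.5+[50,200]; W=back('top',C,102); print(W.round(1),W.mean(0))
# scene: near(robot-far) visible corners
C=np.array([[510,113],[600,115],[515,190],[624,192]],float)-[400,0]; C=(C+.5)*.35-.5+[330,110]; W=back('scene',C,102); print(W.round(1),W.mean(0))
"
```

```text
[[498.2 380.9 102. ]
 [492.3 259.5 102. ]
 [358.1 385.2 102. ]
 [351.1 265.2 102. ]] [424.95844669 322.70032137 102.        ]
[[356.4 274.  102. ]
 [355.6 385.9 102. ]
 [500.  255.3 102. ]
 [498.6 381.  102. ]] [427.63168784 324.04702557 102.        ]
```

Request:
{"name": "jog_arm", "arguments": {"dp": [[-0.001,0,0.012],[0,0,0.015],[0,0,0.01],[0,0,0.004],[0,0,0.002],[0,0,0.002],[0,0,0]], "twist": [0,0,0,0,0,0,0]}}

```text
time: 34.22
tool_pos: [423.0, 324.4, 65.9]
tcp_rot: [-3.141, -0.0, -0.044]
contact_force: [-0.4, 0.3, -1.1]
grip_width: 13.7
finger_force: 30.0
```

Request:
{"name": "jog_arm", "arguments": {"dp": [[0,0,0.002],[0,0,0.002],[0,0,0.001],[0,0,0]], "twist": [0,0,0,0]}}

```text
time: 34.72
tool_pos: [423.0, 324.4, 60.7]
tcp_rot: [-3.142, -0.0, -0.044]
contact_force: [-0.0, 0.5, -0.8]
grip_width: 13.7
finger_force: 30.0
```

Request:
{"name": "jog_arm", "arguments": {"dp": [[0,0,0.001],[0,0,0]], "twist": [0,0]}}

```text
time: 34.98
tool_pos: [423.0, 324.4, 60.6]
tcp_rot: [-3.141, -0.001, -0.044]
contact_force: [-1.8, -0.8, 7.2]
grip_width: 13.6
finger_force: 30.0
```

Request:
{"name": "jog_arm", "arguments": {"dp": [[0,0,0],[0,0,0],[0,0,0],[0,0,0],[0,0,0],[0,0,-0.02],[0,0,-0.05],[0,0,-0.06],[0,0,-0.04],[0,0,0]], "twist": [0,0,0,0,0,0,0,0,0,0], "jaw": 0.0918}}

```text
time: 36.22
tool_pos: [424.4, 325.2, 233.2]
tcp_rot: [-3.138, -0.006, -0.044]
contact_force: [0.5, -0.1, -1.3]
grip_width: 91.5
finger_force: 0.0
```

Run:
```python
from h import *
for n in("top","scene"): cv2.imwrite(f"pics/{n}6.png",bot.capture(n))
for n in("top","scene"):
    m,c=mask(n,"lid_center")
    if m is not None:
        b=fit([box(144,122,46,52),box(70,14,66,80)],{n:m},[424,324],[-.045]); print(n,round(c,2),b.x.round(2),round(b.fun,3))
ms={n:mask(n,"jar_center")[0] for n in("top","scene")}
for k in ms:
    if ms[k] is not None: print("jar",k,fit([cyl(26,4,66),cyl(27,66,84)],{k:ms[k]},[370,-300],[0]).x.round(1))
ms={n:mask(n,"hotplate") for n in("top","scene")}
for k in ms:
    if ms[k][0] is not None: b=fit([box(76,76,30,42),cyl(30,42,44)],{k:ms[k][0]},[590,81],[0]);print("hot",k,ms[k][1],b.x.round(2),b.fun)
for k in ("top","scene"):
    m,c=mask(k,"board"); print("board",k,c,m is not None and fit([box(72,76,30,38),box(30,20,30,38)+[-42,0,0]],{k:m},[589,-28],[0]).x.round(1))
go(370.8,-300.6,200,2.93)
a=cv2.imread("pics/top6.png")[180:320,60:400];b=cv2.imread("pics/scene6.png")[110:250,130:470]
cv2.imwrite("pics/c6.png",np.vstack([cv2.resize(x,(700,288),interpolation=cv2.INTER_CUBIC) for x in(a,b)]))
```

```text
top 0.89 [ 4.2372e+02  3.2383e+02 -4.0000e-02] 0.224
scene 0.63 [ 4.1762e+02  3.2638e+02 -4.0000e-02] 0.115
jar top [ 3.710e+02 -3.018e+02  3.000e-01]
jar scene [ 3.663e+02 -3.018e+02  3.000e-01]
hot top 0.74 [ 5.9448e+02  8.1710e+01 -4.0000e-02] 0.07749352056689407
hot scene 0.68 [ 5.9008e+02  8.0710e+01 -5.0000e-02] 0.07293850028434479
board top 0.82 [ 5.901e+02 -2.620e+01 -1.000e-01]
board scene 0.82 [ 5.857e+02 -2.680e+01 -1.000e-01]
pos [422.8 324.3 229.2] yaw -0.044 q6 2.13 twist 9.6 dp [ 80.4 621.9  29.2] yaw' -0.212
```

View pics/c6.png

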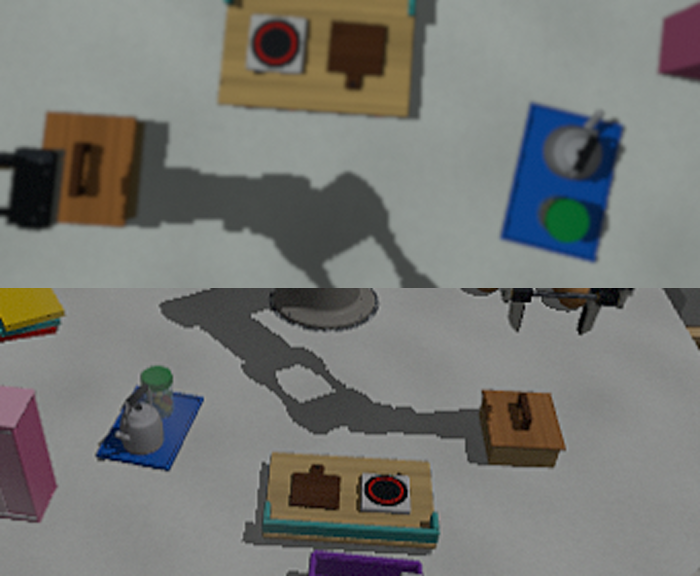

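Request:
{"name": "jog_arm", "arguments": {"dp": [[0,0,0],[0.004,0.035,0],[0.007,0.055,0],[0.008,0.06,0],[0.008,0.06,0],[0.008,0.06,0],[0.008,0.06,0],[0.008,0.06,0],[0.008,0.06,0],[0.007,0.055,0]], "twist": [9.6,0,0,0,0,0,0,0,0,0]}}

```text
time: 37.98
tool_pos: [381.0, -185.4, 229.8]
tcp_rot: [3.142, -0.001, -0.212]
contact_force: [1.0, -0.1, 0.5]
grip_width: 92.1
finger_force: 0.0
```

Request:
{"name": "jog_arm", "arguments": {"dp": [[0.007,0.05,0],[0.005,0.04,0],[0.002,0.02,0],[0.0004,0.006,0],[0,0,0],[0,0,0]], "twist": [0,0,0,0,0,0]}}

```text
time: 38.72
tool_pos: [371.4, -298.5, 229.8]
tcp_rot: [-3.141, -0.0, -0.21]
contact_force: [1.0, -0.1, -0.1]
grip_width: 91.6
finger_force: 0.0
```

```bash
python3 -c "
from h import *
go(370.8,-300.8,57,2.93)"
```

```text
pos [ 371.4 -298.5  229.8] yaw -0.21 q6 0.94 twist 0.1 dp [-1.000e-01  2.400e+00  1.728e+02] yaw' -0.212
```

Request:
{"name": "jog_arm", "arguments": {"dp": [[0,0.002,0.03],[0,0,0.045],[0,0,0.04],[0,0,0.03],[0,0,0.018],[0,0,0.009],[0,0,0],[0,0,0]], "twist": [0,0,0,0,0,0,0,0]}}

```text
time: 39.72
tool_pos: [371.3, -301.9, 58.5]
tcp_rot: [3.141, -0.001, -0.211]
contact_force: [0.3, 0.2, 0.8]
grip_width: 92.2
finger_force: 0.0
```

Request:
{"name": "jog_arm", "arguments": {"dp": [[0,0,0],[0,0,0],[0,0,0],[0,0,0],[0,0,0],[0,0,0],[0,0,0]], "twist": [0,0,0,0,0,0,0], "jaw": 0.03}}

```text
time: 40.6
tool_pos: [370.8, -301.6, 57.7]
tcp_rot: [-3.141, -0.0, -0.212]
contact_force: [0.9, -0.3, 0.9]
grip_width: 53.4
finger_force: 30.0
```

Request:
{"name": "jog_arm", "arguments": {"dp": [[0,0,-0.01],[0,0,-0.03],[0,0,-0.035],[0,0,-0.02],[0,0,-0.005],[0,0,0]], "twist": [0,0,0,0,0,0]}}

```text
time: 41.35
tool_pos: [370.5, -301.5, 157.5]
tcp_rot: [-3.141, 0.0, -0.212]
contact_force: [-1.2, -0.3, -1.8]
grip_width: 53.5
finger_force: 30.0
```

Request:
{"name": "jog_arm", "arguments": {"dp": [[0.01,-0.02,0],[0.018,-0.036,0],[0.022,-0.044,0],[0.022,-0.044,0],[0.022,-0.044,0],[0.022,-0.044,0],[0.018,-0.037,0],[0.014,-0.028,0],[0.0085,-0.0176,0],[0,0,0]], "twist": [0,0,0,0,0,0,0,0,0,0]}}

```text
time: 42.6
tool_pos: [589.8, -26.2, 156.6]
tcp_rot: [3.142, 0.002, -0.21]
contact_force: [-0.4, -0.4, -1.5]
grip_width: 53.7
finger_force: 30.0
```

```bash
python3 -c "
from h import *
go(590,-27,92,-.212)"
```

```text
pos [589.8 -26.2 156.6] yaw -0.21 q6 1.61 twist 0.1 dp [ 0.4  0.8 64.6] yaw' -0.212
```

Request:
{"name": "jog_arm", "arguments": {"dp": [[0,0,0.015],[0,0,0.02],[0,0,0.015],[0,0,0.007],[0,0,0.003],[0,0,0.002],[0,0,0],[0,0,0]], "twist": [0,0,0,0,0,0,0,0]}}

```text
time: 43.6
tool_pos: [590.1, -26.9, 96.1]
tcp_rot: [-3.141, -0.001, -0.211]
contact_force: [-0.3, -0.4, -0.7]
grip_width: 53.0
finger_force: 30.0
```

Request:
{"name": "jog_arm", "arguments": {"dp": [[0,0,0.001],[0,0,0.001],[0,0,0.001],[0,0,0]], "twist": [0,0,0,0]}}

```text
time: 44.1
tool_pos: [589.7, -26.9, 92.5]
tcp_rot: [-3.141, 0.0, -0.212]
contact_force: [-0.4, -0.0, -2.0]
grip_width: 53.3
finger_force: 30.0
```

Request:
{"name": "jog_arm", "arguments": {"dp": [[0,0,0.001],[0,0,0.0005],[0,0,0]], "twist": [0,0,0]}}

```text
time: 44.48
tool_pos: [590.1, -26.9, 91.7]
tcp_rot: [-3.141, -0.001, -0.211]
contact_force: [-0.6, 0.5, 2.8]
grip_width: 53.3
finger_force: 30.0
```

Request:
{"name": "jog_arm", "arguments": {"dp": [[0,0,0],[0,0,0],[0,0,0],[0,0,0],[0,0,0],[0,0,-0.02],[0,0,-0.05],[0,0,-0.05],[0,0,-0.02],[0,0,0]], "twist": [0,0,0,0,0,0,0,8,8,1.5], "jaw": 0.0918}}

```text
time: 45.72
tool_pos: [590.6, -27.0, 232.9]
tcp_rot: [-3.14, -0.004, -0.517]
contact_force: [-0.6, -0.0, 0.3]
grip_width: 91.8
finger_force: 0.0
```

```bash
python3 -c "
from h import *
bot.capture('scene');go(453.9,-319.2,93,2.625)
m,c=mask('scene','kettle_center');kb=4
b=fit([cyl(36,kb,kb+65),box(50,12,kb+98,kb+110),np.vstack([box(2,8,kb+45,kb+75)+[30,0,0],box(2,8,kb+70,kb+80)+[62,0,0]])],{'scene':m},[454,-319],[-.52]);print(c,b.x,b.fun)"
```

```text
pos [589.8 -26.9 231.1] yaw -0.517 q6 1.91 twist -0.0 dp [ 26.2 321.3 138.1] yaw' -0.517
0.82 [ 4.53855803e+02 -3.20494666e+02 -4.16568433e-01] 0.14040315857877095
```

Kettle is where it was left.

Request:
{"name": "jog_arm", "arguments": {"dp": [[0.002,0.03,0],[0.004,0.05,0],[0.004,0.053,0],[0.004,0.053,0],[0.004,0.05,0],[0.004,0.043,0],[0.003,0.03,0],[0.001,0.0123,0],[0,0,0],[0,0,0]], "twist": [0,0,0,0,0,0,0,0,0,0]}}

```text
time: 47.08
tool_pos: [454.0, -317.9, 230.8]
tcp_rot: [-3.141, 0.001, -0.515]
contact_force: [-0.6, -0.4, 0.1]
grip_width: 92.2
finger_force: 0.0
```

Request:
{"name": "jog_arm", "arguments": {"dp": [[0,0,0.025],[0,0,0.04],[0,0,0.035],[0,0,0.02],[0,0,0.012],[0,0,0.004],[0,0,0],[0,0,0]], "twist": [0,0,0,0,0,0,0,0]}}

```text
time: 48.08
tool_pos: [454.1, -319.4, 96.1]
tcp_rot: [3.141, -0.002, -0.517]
contact_force: [0.5, -0.2, 0.1]
grip_width: 91.4
finger_force: 0.0
```

Request:
{"name": "jog_arm", "arguments": {"dp": [[0,0,0.002],[0,0,0],[0,0,0],[0,0,0],[0,0,0],[0,0,0],[0,0,0],[0,0,0],[0,0,0],[0,0,0]], "twist": [0,0,0,0,0,0,0,0,0,0], "jaw": 0}}

```text
time: 49.32
tool_pos: [453.6, -319.0, 93.1]
tcp_rot: [-3.141, 0.0, -0.517]
contact_force: [-0.8, 0.0, 0.1]
grip_width: 11.9
finger_force: 30.0
```

Request:
{"name": "jog_arm", "arguments": {"dp": [[0,0,0],[0,0,0],[0,0,-0.01],[0,0,-0.03],[0,0,-0.045],[0,0,-0.04],[0,0,-0.01],[0,0,0]], "twist": [0,0,0,0,0,0,0,0]}}

```text
time: 50.32
tool_pos: [453.5, -319.0, 228.0]
tcp_rot: [-3.142, -0.0, -0.517]
contact_force: [-0.8, -0.1, -2.6]
grip_width: 11.6
finger_force: 30.0
```

```bash
python3 -c "
from h import *
go(593.5,81.5,132,-.517)"
```

```text
pos [ 453.5 -319.   228. ] yaw -0.517 q6 1.34 twist 0.0 dp [ -76.2 -417.3   96. ] yaw' -0.517
```

Request:
{"name": "jog_arm", "arguments": {"dp": [[-0.005,-0.025,0],[-0.008,-0.045,0],[-0.009,-0.05,0],[-0.009,-0.05,0],[-0.009,-0.05,0],[-0.009,-0.05,0],[-0.009,-0.05,0],[-0.008,-0.045,0],[-0.006,-0.033,0],[-0.004,-0.019,0]], "twist": [0,0,0,0,0,0,0,0,0,0]}}

```text
time: 51.58
tool_pos: [593.0, 82.5, 225.8]
tcp_rot: [3.14, 0.004, -0.515]
contact_force: [-0.4, -0.8, -2.6]
grip_width: 11.9
finger_force: 30.0
```

Request:
{"name": "jog_arm", "arguments": {"dp": [[0,0,0],[0,0,0],[0,0,0]], "twist": [0,0,0]}}

```text
time: 51.95
tool_pos: [593.5, 79.7, 228.2]
tcp_rot: [3.141, 0.0, -0.519]
contact_force: [0.1, -0.4, -2.1]
grip_width: 11.5
finger_force: 30.0
```

Run:
```python
from h import *
go(593.5,81.5,133,-.517); kb=bot.get_obs()["tool_pos"][2]-89
cv2.imwrite("pics/scene7.png",bot.capture("scene"))
m,c=mask('scene','kettle_center')
b=fit([cyl(36,kb,kb+65)],{'scene':m},[593,81],[0]);print(c,b.x,b.fun)
a=cv2.imread("pics/scene7.png")[120:250,240:380]; cv2.imwrite("pics/c7.png",cv2.resize(a,None,fx=4,fy=4,interpolation=cv2.INTER_CUBIC))
```

```text
pos [593.5  79.7 228.2] yaw -0.519 q6 2.1 twist -0.1 dp [-0.8 -1.6 95.2] yaw' -0.517
0.63 [5.86130238e+02 8.01733205e+01 1.76077469e-01] 0.17214091264386422
```

View pics/c7.png

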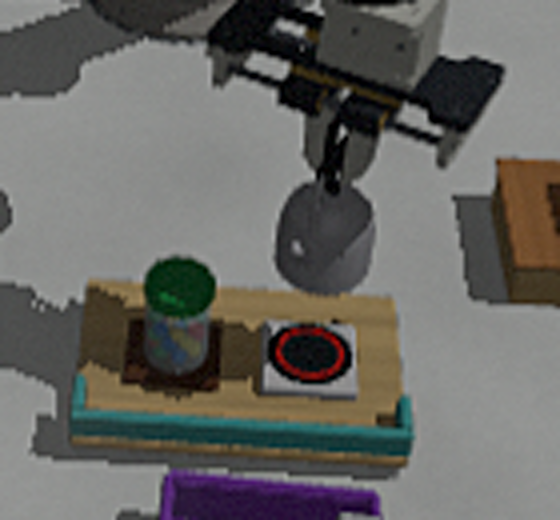

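Request:
{"name": "jog_arm", "arguments": {"dp": [[0,-0.001,0.025],[0,0,0.03],[0,0,0.02],[0,0,0.01],[0,0,0.004],[0,0,0.002],[0,0,0],[0,0,0]], "twist": [0,0,0,0,0,0,0,0]}}

```text
time: 53.05
tool_pos: [594.4, 81.9, 137.8]
tcp_rot: [-3.141, -0.001, -0.517]
contact_force: [-0.2, 0.0, -1.7]
grip_width: 11.7
finger_force: 30.0
```

Request:
{"name": "jog_arm", "arguments": {"dp": [[0,0,0.0015],[0,0,0.001],[0,0,0.001],[0,0,0]], "twist": [0,0,0,0]}}

```text
time: 53.55
tool_pos: [594.1, 81.9, 133.6]
tcp_rot: [3.142, 0.0, -0.517]
contact_force: [-0.2, -0.3, -2.2]
grip_width: 11.8
finger_force: 30.0
```

Request:
{"name": "jog_arm", "arguments": {"dp": [[0,0,0.001],[0,0,0.0005],[0,0,0]], "twist": [0,0,0]}}

```text
time: 53.92
tool_pos: [594.5, 82.1, 133.0]
tcp_rot: [-3.141, -0.001, -0.517]
contact_force: [-0.7, 1.7, 6.1]
grip_width: 11.6
finger_force: 30.0
```

Release, lift, retreat toward the robot's left-near side for a clear view.

Request:
{"name": "jog_arm", "arguments": {"dp": [[0,0,0],[0,0,0],[0,0,0],[0,0,0],[0,0,0],[0,0,-0.02],[0,0,-0.05],[0,0,-0.05],[0,0,-0.03],[0,0,0]], "twist": [0,0,0,0,0,0,0,0,0,0], "jaw": 0.0918}}

```text
time: 55.18
tool_pos: [595.1, 81.9, 284.9]
tcp_rot: [-3.139, -0.005, -0.517]
contact_force: [-0.5, 0.3, -0.7]
grip_width: 91.6
finger_force: 0.0
```

Request:
{"name": "jog_arm", "arguments": {"dp": [[-0.02,0.03,0],[-0.03,0.05,0],[-0.03,0.05,0],[-0.03,0.05,0],[-0.03,0.05,0],[-0.02,0.04,0],[-0.01,0.02,0],[0,0,0],[0,0,0]], "twist": [0,0,0,0,0,0,0,0,0]}}

```text
time: 56.3
tool_pos: [303.3, -85.9, 281.7]
tcp_rot: [-3.141, 0.001, -0.517]
contact_force: [0.5, -0.5, 0.1]
grip_width: 91.8
finger_force: 0.0
```

Run:
```python
from h import *
for n in("top","scene"): cv2.imwrite(f"pics/{n}8.png",bot.capture(n))
kb=44;M=dict(kettle_center=[cyl(36,kb,kb+65),box(50,12,kb+98,kb+110),np.vstack([box(2,8,kb+45,kb+75)+[30,0,0],box(2,8,kb+70,kb+80)+[62,0,0]])], jar_center=[cyl(26,38,100),cyl(27,100,118)],lid_center=[box(144,122,46,52),box(70,14,66,80)],hotplate=None)
for l,pa in M.items():
  if pa:
    for n in("top","scene"):
        m,c=mask(n,l)
        if m is not None: b=fit(pa,{n:m},dict(k=[594,82],j=[590,-27],l=[424,324])[l[0]],[-.5 if l[0]=='k' else -.045]); print(n,l,round(c,2),b.x.round(2),round(b.fun,3))
a=cv2.imread("pics/top8.png")[150:300,70:280];b=cv2.imread("pics/scene8.png")[110:260,240:450]
cv2.imwrite("pics/c8.png",np.hstack([cv2.resize(x,(400,286),interpolation=cv2.INTER_CUBIC) for x in(a,b)]))
```

```text
top kettle_center 0.84 [ 5.9308e+02  7.5420e+01 -4.7000e-01] 0.169
scene kettle_center 0.8 [ 5.9063e+02  8.2270e+01 -5.6000e-01] 0.121
top jar_center 0.8 [ 5.9156e+02 -2.5380e+01  1.2000e-01] 0.083
scene jar_center 0.56 [ 5.8547e+02 -2.6200e+01  5.0000e-01] 0.058
top lid_center 0.61 [ 4.24e+02  3.24e+02 -4.00e-02] 1.0
```

View pics/c8.png

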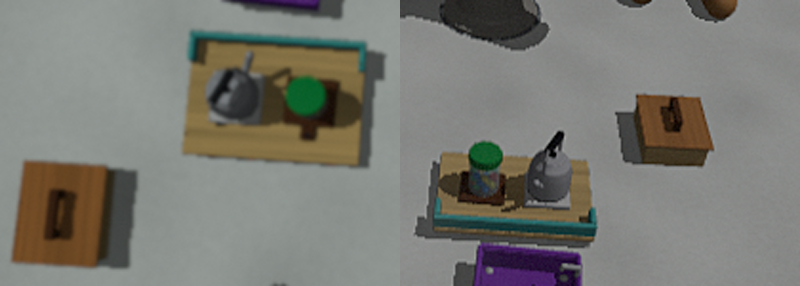

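```bash
python3 -c "
from plant import bot
print(bot.close_job())"
```

```text
the job is handed in; nothing more can be done
None
```

I handed the job in, but the simulator gave no verdict; by the last pictures the block is flat in the closed box with the lid square and fully down, the kettle is back on its hotplate and the jar on its board, and the arm came near neither the tub nor the wardrobe.

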